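Load a stack-drilling jig: square the backing board and plate into the corner, then clamp

ROBOT

A 6-joint arm with a two-finger parallel gripper is mounted at the origin on the work surface. World frame = base frame: x ahead of the robot, y to its left, z up, the work surface at z = 0. Lengths are in m, angles in rad, forces in N, time in s.
With the tool pointing down it reaches from about 0.375 to 0.975 m from the base axis. Payload 3.8 kg.
Tool frame: the origin (TCP) lies at the very end of the fingers, on their centre line; the grasp point (between the pads) lies 19 mm behind it; z points along the fingers, y is the line along which they close (so a half turn about z gives the same grasp; the last joint's range is limited). The gripper opens to 85 mm and grips with 20 to 120 N. Pads are 22 mm wide; open, the fingers measure 114 mm over their backs; the gripper's body (76 mm by 85 mm) begins 54 mm behind the grasp point. The pads swing forward as they close: fully open they stand 13 mm farther back than shut.
Start: joints at [1.073, 0.264, 1.604, -0, 1.274, -0.037], TCP at [0.3, 0.605, 0.231] pointing down, gripper open.
Joint ranges: [-2.63, 2.63], [-0.94, 2.18], [0.31, 2.57], [-1.31, 4.45], [0, 2.66], [-2.55, 2.55]. Speed limits (rad/s): [2.57, 2.57, 3.14, 3.14, 3.14, 3.14].

INTERFACE

Orientations are given as a rotation vector (axis times angle).
In Python, from workcell import bot gives the robot as it stands.
- The arm moves only by the shell command python3 -m creep 'ROWS' [FORCE]. ROWS is JSON, a list of rows, each a list of 5 numbers: the shift along the tool's x, y, z in units of 0.05 m (1.0 is 0.05 m), then the turn about the tool's z in units of 0.1 rad (1.0 is 0.1 rad), then the opening, from 0 (shut) to 1 (fully open). In form: [[tx, ty, tz, spin, hand], ...]. A call has 1 to 20 rows; each row shifts and turns the commanded pose from where the row before left it, along the tool's axes as they then stand; what a row does not reach is not made up. A row lasts 1/8 s, in which the tool goes at most 62.5 mm and 10.7 degrees, less where a joint would pass 70% of its speed; a pose out of reach is approached as far as the arm can. A call with a number of a shift or a turn outside -1 to 1 is refused whole. A call with a gripper value outside its range is refused whole. The fingers move at their own pace and stop on an object; FORCE is the grip in N (left out, the last holds). Time passes only in rows, so rows that do not move let the fingers close. It gives the time, the measured TCP pose, the force, the opening and the grip force at its end, in the units of the state.
- bot.read_state(): the state, without advancing time (a new reading comes with each control period).
- bot.read_camera(name): name is "side" or "top" or "wrist"; returns a dict with "pixels" (384x512x3 uint8, red, green, blue), "vfov" (degrees; the focal length in pixels is half the picture's height over the tangent of half this angle, whatever the lens; pixels are square), "cx", "cy" (the principal point, pixels), "dist_coeffs" ([k1, k2, p1, p2, k3] as OpenCV has them; the pictures are not rectified), "world_to_cam" (4x4, takes a point from world to camera coordinates). Camera axes: x right, y down, z forward; pixel columns grow to the right and rows downward; lengths in m; the calibration is good to about 2 mm. A picture is of the moment at which its call begins. There is no depth.
- bot.finish_job(): hands the job in; it is judged then, once.
Trained networks look in a picture, given as the dict that the camera call returned (one of the last four; its "shot" number tells which), for a name from the list of things; names that differ only in an ending like _2 or _b are one class to them, and where a whole thing is asked for, a point or a joint stands for the part that bears it (a point fixed in the world has none). Each returns a list of dicts, best first, with "score" (0 to 1); they miss things now and then, are a little off and sometimes report something else, mostly with a low value. They report only what shows in the picture. A call takes as long as a camera call.
- bot.look_for(target, picture): "bbox" ([left, top, right, bottom] in pixels, round what is visible of it).
- bot.regions_of(target, picture): "mask" (384x512 bool, what is visible of it) and "bbox" ([left, top, right, bottom] in pixels, round what is visible of it).
The state is a dict: "time": time; "q": joint angles; "joint_vel": joint speeds; "joint_torque": joint torques, N m; "tool_pos": TCP position; "tcp_rot": TCP orientation; "wrist_force": force on the tool from outside, world axes, zero at the start; "torque": the same for the moment, N m; "width": opening from 0.0 (shut) to 1.0 (fully open); "grip_force": force on a finger pad.
Only numpy, scipy, OpenCV 4.12 (cv2) and the standard library are available. Lean on these libraries where they do the work, as an engineer would, in place of code of your own. Each camera call takes 0.05 s, during which the arm holds its last target. There are 200 camera calls.

TASK

Load the drilling jig: lay the plywood backing board flat in it and the aluminium plate flat on top of the board, both with their long sides along the long fence and each pushed up square and tight against both corner fences. Then press the toggle clamp's handle right down so that its rubber foot holds the stack, let go, and leave everything else on the bench where it is.

Things in the scene. Friction and masses are not known exactly. Their poses are not given: they have to be found in the camera images.
- jig: drilling jig bolted to the bench: dark steel base plate, 12 mm thick, with two aluminium fence bars standing 20 mm above it that form an open corner, and a toggle clamp behind the short fence. Origin on the bench, z up; the base plate spans x -55 to 80, y -130 to 140 mm. Its yaw is within about 0.2 rad of 0
- jig_corner (a point): where the two fence faces meet, at the base plate's top (12 mm above the bench), at jig (50, 30) mm; axes as the jig's. Sheets lie on its -x, -y side. Long fence: face x = 0, bar 22 mm thick to +x, y -140 to -10 mm. Short fence: face y = 0, bar 14 mm thick to +y, x -68 to -8 mm (the gap at the corner is chip relief). Base plate free for 105 mm to -x, 160 mm to -y
- backing: backing board, plain plywood, 68 mm (its x) by 140 mm (its y), 9 mm thick, about 70 g, lying flat; the thicker and larger of the two sheets. Origin at the centre of its underside. Either end may lead. Squared home, its centre is at (-34, -70, 0) mm in jig_corner's frame
- plate: aluminium heat-spreader plate, 64 mm (its x) by 120 mm (its y), 6 mm thick, about 125 g, lying flat. Origin at the centre of its underside. Either end may lead. Squared home on the board, its centre is at (-32, -60, 9) mm in jig_corner's frame
- clamp_handle (a joint): handle's hinge, along jig x: 0 = open, handle leaning up and away from the stack, 1.0 rad above level; 1.0 = shut, level along jig +y, at its stop. It swings the hold-down bar from upright to level over the stack. Stays where left; past 0.94 it is over centre and locked. Takes 1 to 3 N at its end; pressing with 5 to 10 N at the stop does no harm
- clamp_pivot (a point): on the handle's hinge axis, at jig (18, 108, 50) mm, axes as the jig's. The hold-down bar's hinge is 36 mm nearer the stack, same height. Open, the bar's top is about 130 mm above the bench, clear of the stack area (at least 8 mm beyond the short fence's face). Bar and cheeks lie within 15 mm of x = 0. The foot lands on the stack 29 mm from the short fence
- handle_grip (a point): point on the handle's axis, 80 mm from clamp_pivot, in the middle of the 17 mm thick round black grip (which runs from 40 to 118 mm from the pivot); moves with the handle, about 117 mm above the bench when open and 50 mm when shut
- clamp_foot: the clamp's black rubber foot, 17 mm across, 10 mm high, sprung on the end of the hold-down bar; origin at the centre of its pressing face. Open, it is in the air beside the bar's top; shut on the stack it presses the plate with about 5 N
- offcut: bystander: square-ish plywood offcut, 45 x 58 x 9 mm, lying flat; not part of the job; origin at its underside
- tape: bystander: yellow roll of tape lying flat, 100 mm across, 48 mm high; origin at its underside
- fan: bystander: black cooling fan, 60 x 60 x 25 mm, lying flat; origin at its underside
- caliper: bystander: digital caliper, 232 mm long, lying flat; origin at its underside
- cutters: bystander: side cutters with green sleeves, about 150 mm long, lying flat; origin at its underside
- driver: bystander: screwdriver with a black handle, lying flat; origin at its underside
- solvent: bystander: white plastic bottle, 56 mm across, 140 mm high, standing; origin at its underside

How it is judged:
By the outcome, as a careful person would: the job done as asked, in the order asked, and still so for the second after the job is handed in, with the robot touching nothing.
It also fails if it takes over 72 s, if anything falls off the work surface, if the arm or the gripper's body presses on something with over 40 N, if the wrist force passes 120 N, or if a joint passes its speed limit or range.

## Working session

There is one attempt and no reset: what is moved stays moved. The work goes in short steps, Python scripts to look and compute and a shell command to move; the robot and the scene stay as the last step left them, time stands still between calls to the robot, and variables do not carry over. Pictures are saved under pics/ and viewed, at most 10 in all, crops included, and the job is handed in when it is done.

```bash
mkdir -p pics; ls
python3 - <<'E'
from workcell import bot
import cv2,numpy as np
s=bot.read_state();print(s)
for n in("top","side"):
    p=bot.read_camera(n);cv2.imwrite(f"pics/{n}0.png",p["pixels"][:,:,::-1])
    print(n,p["vfov"],p["cx"],p["cy"],p["dist_coeffs"],np.round(p["world_to_cam"],4).tolist())
    for t in("jig","backing","plate","offcut","clamp_handle"):
        for r in bot.regions_of(t,p)[:2]:print(t,round(r["score"],2),r["bbox"],r["mask"].sum())
E
```

```text
pics
{'time': 0.0, 'q': array([ 1.07311098e+00,  2.64747914e-01,  1.60541796e+00, -4.06798265e-06,
        1.27370019e+00, -3.68623649e-02]), 'joint_vel': array([-0.00087534, -0.00064611,  0.00108639,  0.00057654,  0.00085897,
       -0.00023102]), 'joint_torque': array([-1.55045880e-03, -5.15089273e+01, -3.67316616e+01, -1.61788016e-04,
        1.31106822e-02, -2.57771319e-05]), 'tool_pos': array([0.29978275, 0.60393587, 0.22994183]), 'tcp_rot': array([-0.71733262, -3.05798591,  0.00344523]), 'wrist_force': array([ 0.16844729, -0.60072488, -0.62718954]), 'torque': array([-0.00900753,  0.00947559, -0.06368492]), 'grip_force': 0.0, 'width': 1.0016625474564473}
top 46.52596084243616 257.1933191592041 187.69402348247164 [-0.06570678  0.          0.          0.          0.        ] [[0.02, -0.9997, 0.0153, -0.0279], [-0.9838, -0.0224, -0.1776, 0.5581], [0.1779, -0.0115, -0.984, 1.4508], [0.0, 0.0, 0.0, 1.0]]
jig 0.82 [178.3, 178.5, 274.7, 222.7] 3166
jig 0.65 [118.5, 259.6, 141.6, 271.0] 286
backing 0.7 [310.5, 210.6, 350.4, 233.1] 813
plate 0.77 [293.3, 156.4, 331.3, 180.1] 639
offcut 0.64 [274.4, 225.2, 293.5, 243.4] 228
offcut 0.57 [218.9, 131.6, 246.9, 137.9] 212
side 46.65400435177944 255.13979178814657 195.369521387562 [-0.11347447  0.          0.          0.          0.        ] [[-0.9957, -0.0929, -0.0057, 0.5218], [-0.0623, 0.7105, -0.7009, 0.1084], [0.0691, -0.6975, -0.7132, 1.5759], [0.0, 0.0, 0.0, 1.0]]
jig 0.94 [233.8, 198.6, 276.7, 262.4] 2397
backing 0.72 [306.8, 145.8, 330.5, 172.2] 425
backing 0.68 [230.6, 202.1, 274.9, 260.6] 2268
plate 0.69 [221.6, 162.9, 245.6, 188.9] 351
plate 0.67 [308.7, 296.0, 320.1, 325.5] 167
offcut 0.71 [289.2, 190.7, 295.1, 201.8] 116
clamp_handle 0.57 [250.6, 241.0, 255.8, 247.7] 37
```

```bash
python3 - <<'E'
import cv2
a=cv2.imread("pics/top0.png")[110:300,110:400];cv2.imwrite("pics/t1.png",cv2.resize(a,None,fx=2.75,fy=2.75,interpolation=cv2.INTER_CUBIC))
a=cv2.imread("pics/side0.png")[110:310,140:400];cv2.imwrite("pics/s1.png",cv2.resize(a,None,fx=3,fy=3,interpolation=cv2.INTER_CUBIC))
E
cat > h.py <<'E'
from workcell import bot
import numpy as np,cv2
from scipy.spatial.transform import Rotation as R
from scipy.optimize import minimize
def cam(p):
    f=192/np.tan(np.radians(p["vfov"]/2));K=np.array([[f,0,p["cx"]],[0,f,p["cy"]],[0,0,1.]])
    return K,np.array(p["dist_coeffs"],float),np.array(p["world_to_cam"])
def unproj(p,uv,z):
    K,d,T=cam(p);uv=np.asarray(uv,float).reshape(-1,1,2)
    n=cv2.undistortPoints(uv,K,d)[:,0];r=np.c_[n,np.ones(len(n))]@T[:3,:3]
    c=-T[:3,:3].T@T[:3,3];return c+r*((z-c[2])/r[:,2])[:,None]
def proj(p,X):
    K,d,T=cam(p);return cv2.projectPoints(np.asarray(X,float).reshape(-1,1,3),cv2.Rodrigues(T[:3,:3])[0],T[:3,3],K,d)[0][:,0]
def topface(p,mask,z):
    "min-area rectangle of mask outline on plane z: centre, sizes, yaw of long side"
    c=max(cv2.findContours(mask.astype(np.uint8),cv2.RETR_EXTERNAL,cv2.CHAIN_APPROX_NONE)[0],key=len)[:,0]
    X=unproj(p,c,z)[:,:2]
    (cx,cy),(w,h),a=cv2.minAreaRect((X*1000).astype(np.float32))
    if w>h:w,h,a=h,w,a-90
    return np.round([cx,cy,w,h,(a+90+90)%180-90],1)  # mm, deg of long side
def boxfit(p,mask,L,W,H,z0,x0):
    "fit pose (x,y,yaw of long side) of a box to a mask by IoU"
    m=mask.astype(np.uint8);S=4
    M=cv2.resize(m,None,fx=S,fy=S,interpolation=cv2.INTER_LINEAR)
    def cost(v):
        c,s=np.cos(v[2]),np.sin(v[2]);B=[]
        for a in(-1,1):
            for b in(-1,1):
                for z in(z0,z0+H):B.append([v[0]+c*a*L/2-s*b*W/2,v[1]+s*a*L/2+c*b*W/2,z])
        hull=cv2.convexHull((proj(p,B)*S+1.5).astype(np.float32))
        I=np.zeros_like(M);cv2.fillConvexPoly(I,np.round(hull*16).astype(np.int32),1,shift=4)
        return 1-(I&M).sum()/(I|M).sum()
    r=minimize(cost,x0,method="Nelder-Mead",options=dict(initial_simplex=np.array(x0)+np.array([[0,0,0],[.01,0,0],[0,.01,0],[0,0,.15]]),xatol=1e-4,fatol=1e-4))
    return np.round(r.x,4),round(1-r.fun,3)
E
```

```text
(no output)
```

View pics/t1.png

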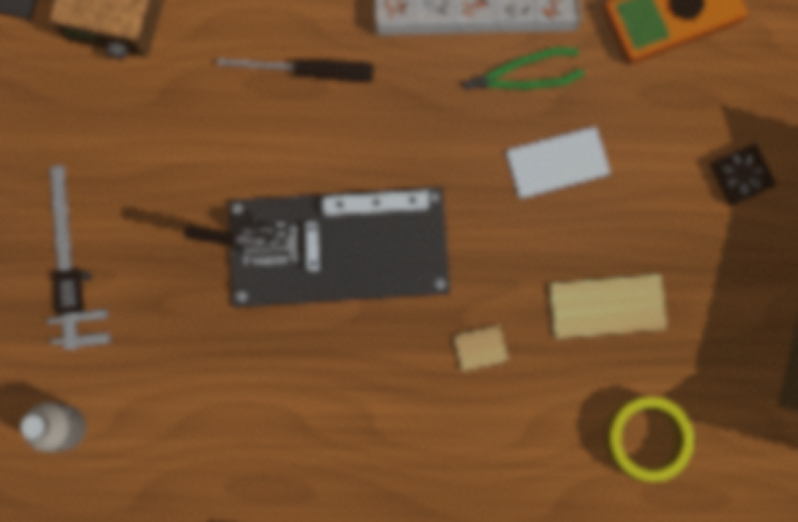

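View pics/s1.png

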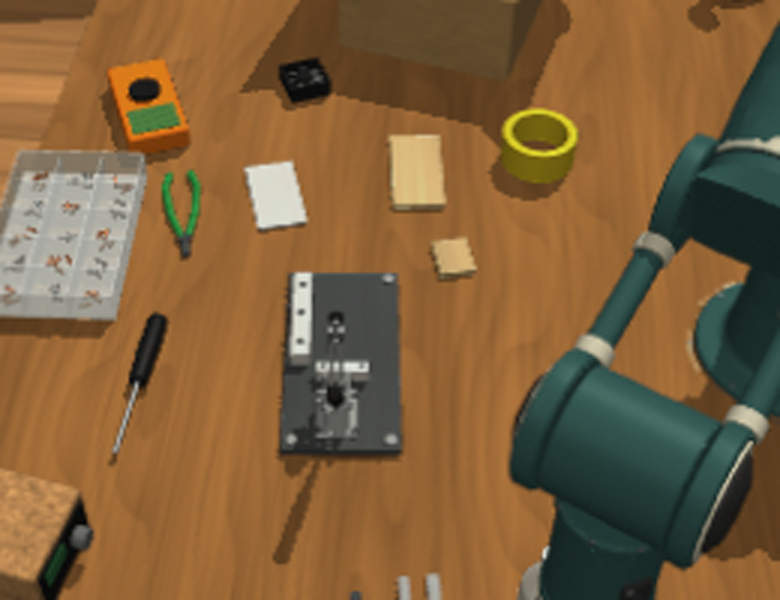

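Run:
```python
from h import *
p=bot.read_camera("top");q=bot.read_camera("side")
for n,L,W,H in(("backing",.14,.068,.009),("plate",.12,.064,.006),("offcut",.058,.045,.009)):
  for pp in(p,q):
    rs=bot.regions_of(n,pp)
    for r in rs[:2]:
        if r["score"]<.5:continue
        t=topface(pp,r["mask"],H);print(n,r["score"].__round__(2),t,boxfit(pp,r["mask"],L,W,H,0,[t[0]/1e3,t[1]/1e3,np.radians(t[4])]))
r=bot.regions_of("jig",p)[0];t=topface(p,r["mask"],.012);print("jig",t,boxfit(p,r["mask"],.27,.135,.012,0,[t[0]/1e3,t[1]/1e3,np.radians(t[4])]))
# jig screws and corners picked in crop /2.75+(110,110)
g=lambda L:unproj(p,np.array(L)/2.75+110,.012)[:,:2].round(4).tolist()
print("corners",g([[230,201],[441,188],[449,292],[234,306]]),"screws",g([[237,208],[434,197],[440,284],[241,296]]))
w=bot.read_camera("wrist");print(w["vfov"],np.round(w["world_to_cam"],3).tolist())
```

```text
backing 0.89 [ 454.5 -271.6   72.6  140.1  -83.6] (array([ 0.4557, -0.2717, -1.4782]), np.float64(0.933))
backing 0.76 [ 453.8 -266.2   67.1  145.5  -83.7] (array([ 0.4545, -0.2709, -1.4668]), np.float64(0.925))
plate 0.64 [ 640.7 -209.6   67.   120.9  -73.3] (array([ 0.6409, -0.21  , -1.2964]), np.float64(0.944))
plate 0.62 [ 637.  -206.4   63.8  125.5  -72.8] (array([ 0.6374, -0.2097, -1.2699]), np.float64(0.929))
offcut 0.72 [ 399.8 -112.5   49.2   60.3  -71. ] (array([ 0.4005, -0.1133, -1.2744]), np.float64(0.9))
jig [521.6  93.  140.1 326.9 -84.1] (array([ 0.5245,  0.0663, -1.481 ]), np.float64(0.947))
corners [[0.5766, 0.2033], [0.5993, -0.0613], [0.468, -0.0732], [0.4446, 0.1924]] screws [[0.5678, 0.1941], [0.5876, -0.0526], [0.4777, -0.0618], [0.4573, 0.1843]]
62.64507313082492 [[0.445, 0.896, 0.001, -0.675], [0.855, -0.425, 0.297, -0.038], [0.266, -0.131, -0.955, 0.379], [0.0, 0.0, 0.0, 1.0]]
```

```bash
cat >> h.py <<'E'
def delta(x,y,z,phi):
    "spin first, then tool-frame shifts, in row units, to reach TCP x,y,z with tool y heading phi (tool down)"
    s=bot.read_state();M=R.from_rotvec(s["tcp_rot"]).as_matrix();f=np.arctan2(M[1,1],M[0,1])
    turn=(f-phi+np.pi/2)%np.pi-np.pi/2
    f2=f-turn;d=np.array([x,y,z])-s["tool_pos"]
    ty=d[0]*np.cos(f2)+d[1]*np.sin(f2);tx=-d[0]*np.sin(f2)+d[1]*np.cos(f2)
    print("t",round(s["time"],2),"pos",s["tool_pos"].round(4),"phi",f.round(4),"F",s["wrist_force"].round(1),"w",s["width"].round(3),"q6",s["q"][5].round(2),
     "\n spin",(turn/.1).round(2),"tx",(tx/.05).round(2),"ty",(ty/.05).round(2),"tz",(-d[2]/.05).round(2))
E
python3 -m creep '[[0,0,0,1,1],[0,0,0,1,1],[0,0,0,1,1],[0,0,0,1,1],[0,0,0,1,1],[0,0,0,1,1],[0,0,0,1,1],[0,0,0,1,1],[0,0,0,1,1],[0,0,0,1,1]]' 30
python3 -c "from h import *;delta(.455,-.271,.2,.10)"
```

```text
time: 2.35
tool_pos: [0.3001, 0.6046, 0.2313]
tcp_rot: [-2.1, -2.337, 0.0]
wrist_force: [0.1, -0.2, -1.0]
width: 1.001
grip_force: 0.0Traceback (most recent call last):
  File "<string>", line 1, in <module>
    from h import *;delta(.455,-.271,.2,.10)
                    ~~~~~^^^^^^^^^^^^^^^^^^^
  File "h.py", line 41, in delta
    print("t",round(s["time"],2),"pos",s["tool_pos"].round(4),"phi",f.round(4),"F",s["wrist_force"].round(1),"w",s["width"].round(3),"q6",s["q"][5].round(2),
                                                                                                                 ^^^^^^^^^^^^^^^^
AttributeError: 'float' object has no attribute 'round'
```

```bash
sed -i 's/s\["width"\].round(3)/round(float(s["width"]),3)/' h.py
python3 -m creep '[[-1,0.1,0,0,1],[-1,0.1,0,0,1],[-1,0.1,0,0,1],[-1,0.1,0,0,1],[-1,0.1,0,0,1],[-1,0.1,0,0,1],[-1,0.1,0,0,1],[-1,0.1,0,0,1],[-1,0.1,0,0,1],[-1,0.1,0,0,1],[-1,0.1,0,0,1],[-1,0.1,0,0,1],[-1,0.1,0,0,1],[-1,0,0,0,1],[-1,0,0,0,1],[-1,0,0,0,1],[-0.7,0,0,0,1],[0,0,0,0,1]]' 30
python3 - <<'E'
from h import *
p=bot.read_camera("wrist");cv2.imwrite("pics/w1.png",p["pixels"][:,:,::-1])
for n,L,W,H in(("backing",.14,.068,.009),("plate",.12,.064,.006)):
    for r in bot.regions_of(n,p)[:1]:
        t=topface(p,r["mask"],H);print(n,round(r["score"],2),r["bbox"],t,boxfit(p,r["mask"],L,W,H,0,[t[0]/1e3,t[1]/1e3,np.radians(t[4])]))
delta(.455,-.271,.04,.10)
E
```

```text
time: 4.6
tool_pos: [0.4565, -0.2204, 0.2314]
tcp_rot: [2.1, 2.336, -0.0]
wrist_force: [0.0, 0.3, 0.7]
width: 1.0
grip_force: 0.0
backing 0.87 [217.6, 141.1, 274.2, 251.5] [ 455.4 -270.    68.8  141.   -83.9] (array([ 0.4558, -0.2705, -1.4655]), np.float64(0.985))
plate 0.61 [371.0, 114.8, 428.3, 217.9] [ 637.6 -208.7   66.6  121.4  -73.8] (array([ 0.6393, -0.2089, -1.288 ]), np.float64(0.963))
t 4.75 pos [ 0.4562 -0.2176  0.2312] phi 0.11 F [ 0.  -0.2 -0.2] w 1.003 q6 -0.6 
 spin 0.1 tx -1.06 ty -0.13 tz 3.82
```

View pics/w1.png

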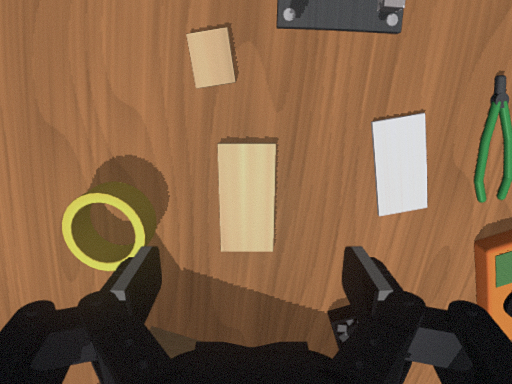

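```bash
python3 -m creep '[[-0.52,0,0.8,0,0.88],[-0.53,0,0.8,0,0.88],[0,0,0.8,0,0.88],[0,0,0.8,0,0.88],[0,0,0.8,0,0.88],[0,0,0.2,0,0.88],[0,0,0.1,0,0.88],[0,0,0,0,0.88]]' 30
python3 - <<'E'
from h import *
delta(.4557,-.2703,.0,.105)
p=bot.read_camera("wrist");cv2.imwrite("pics/w2.png",p["pixels"][:,:,::-1])
E
```

```text
time: 5.75
tool_pos: [0.4633, -0.2707, 0.0177]
tcp_rot: [2.094, 2.339, 0.001]
wrist_force: [0.3, 0.2, 0.3]
width: 0.88
grip_force: 0.0
t 5.75 pos [ 0.4633 -0.2707  0.0177] phi 0.1105 F [0.3 0.2 0.3] w 0.88 q6 -0.69 
 spin 0.06 tx 0.02 ty -0.15 tz 0.35
```

View pics/w2.png

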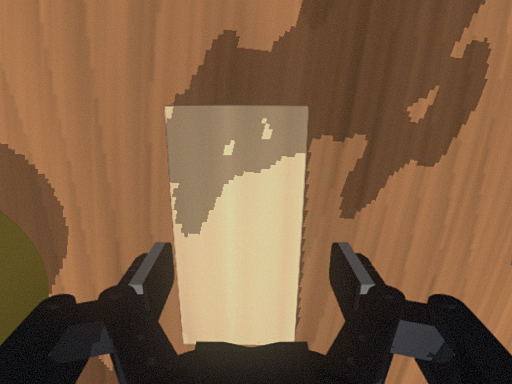

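```bash
python3 -m creep '[[0,-0.15,0.1,0,0.88],[0,0,0.1,0,0.88],[0,0,0.1,0,0.88],[0,0,0,0,0.88],[0,0,0,0,0.88]]' 30
python3 -m creep '[[0,0,0.08,0,0.88],[0,0,0,0,0.88],[0,0,0,0,0.88]]' 30
python3 -m creep '[[0,0,0.06,0,0.88],[0,0,0,0,0.88],[0,0,0,0,0.88]]' 30
```

```text
time: 6.42
tool_pos: [0.4548, -0.2713, 0.0012]
tcp_rot: [-2.096, -2.34, 0.0]
wrist_force: [0.2, -0.1, -0.7]
width: 0.881
grip_force: 0.0
time: 6.8
tool_pos: [0.4547, -0.2712, -0.0028]
tcp_rot: [-2.096, -2.34, 0.0]
wrist_force: [-0.3, 0.5, 0.2]
width: 0.88
grip_force: 0.0
time: 7.18
tool_pos: [0.4547, -0.2712, -0.0058]
tcp_rot: [-2.096, -2.34, 0.0]
wrist_force: [-0.0, -0.8, 0.8]
width: 0.878
grip_force: 0.0
```

```bash
python3 -m creep '[[0,0,0,0,0.6],[0,0,0,0,0.6],[0,0,0,0,0.6],[0,0,0,0,0.6],[0,0,0,0,0.6]]' 40
```

```text
time: 7.8
tool_pos: [0.4551, -0.2715, -0.0053]
tcp_rot: [2.095, 2.34, 0.0]
wrist_force: [-0.2, -0.2, 5.2]
width: 0.778
grip_force: 45.3
```

```bash
python3 -m creep '[[0,0,-0.3,0,0.6],[0,0,-0.6,0,0.6],[0,0,-0.8,0,0.6],[0,0,-0.8,0,0.6],[0.5,0.2,-0.8,0,0.6],[0.6,0.3,-0.8,0,0.6],[0.6,0.3,0,0,0.6],[0.6,0.3,0,0,0.6],[0.5,0.2,0,0,0.6],[0,0,0,0,0.6],[0,0,0,0,0.6]]' 40
python3 - <<'E'
from h import *
delta(.507,.009,.05,.088)
p=bot.read_camera("wrist");cv2.imwrite("pics/w3.png",p["pixels"][:,:,::-1])
E
```

```text
time: 9.18
tool_pos: [0.5035, -0.1252, 0.1993]
tcp_rot: [-2.095, -2.341, 0.001]
wrist_force: [0.7, -0.2, -0.9]
width: 0.78
grip_force: 45.1
t 9.18 pos [ 0.5035 -0.1252  0.1993] phi 0.1105 F [ 0.7 -0.2 -0.9] w 0.78 q6 -0.4 
 spin 0.22 tx 2.67 ty 0.3 tz 2.99
```

View pics/w3.png

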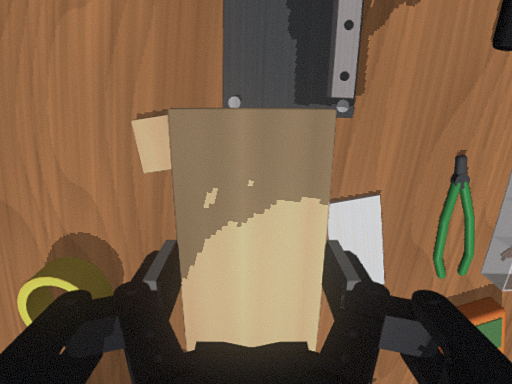

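```bash
python3 -m creep '[[0.5,0.1,0,0.2,0.6],[0.5,0.1,0,0,0.6],[0.5,0.1,0,0,0.6],[0.5,0,0,0,0.6],[0.4,0,0,0,0.6],[0,0,0,0,0.6],[0,0,0,0,0.6]]' 40
python3 - <<'E'
from h import *
delta(.507,.009,.05,.088)
p=bot.read_camera("wrist");cv2.imwrite("pics/w4.png",p["pixels"][:,:,::-1])
np.save("w4.npy",p,allow_pickle=True)
E
```

```text
time: 10.1
tool_pos: [0.5076, -0.005, 0.1993]
tcp_rot: [2.12, 2.318, -0.001]
wrist_force: [0.3, -0.8, -1.7]
width: 0.777
grip_force: 45.1
t 10.1 pos [ 0.5076 -0.005   0.1993] phi 0.0893 F [ 0.3 -0.8 -1.7] w 0.777 q6 -0.15 
 spin 0.01 tx 0.28 ty 0.01 tz 2.99
```

View pics/w4.png

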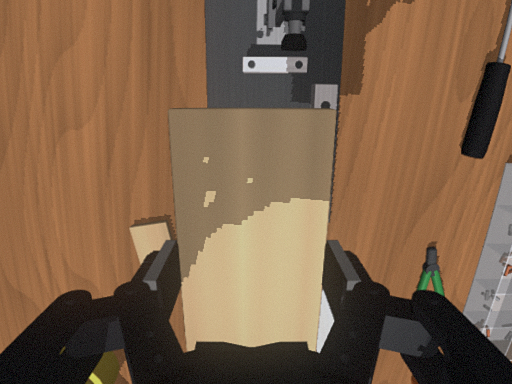

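Run:
```python
from h import *
p=np.load("w4.npy",allow_pickle=True).item()
g=cv2.cvtColor(p["pixels"],cv2.COLOR_RGB2GRAY)
# edges of the short fence and long fence by gradient
for x in(248,262,276,290,303):print(x,g[50:82,x].tolist())
for y in(85,90,100):print(y,g[y,306:345].tolist())
for y in(60,90):print(y,g[y,200:215].tolist())
print(g[65,236:252].tolist(),g[65,300:314].tolist())
for n,uv,z in(("sf",[[242.5,73.5],[307.5,72.5]],.032),("lf",[[314,84],[338,84]],.032)):print(n,unproj(p,uv,z)[:,:2].round(4).tolist())
# predicted corners for current jig estimate
c=np.array([.558,.0937]);Rz=np.array([[np.cos(.088),-np.sin(.088)],[np.sin(.088),np.cos(.088)]])
for q,z in(((-.068,0),.032),((-.008,0),.032),((0,-.01),.032),((.022,-.01),.032),((-.105,-.02),.012)):print(q,proj(p,[[*(c+Rz@q),z]]).round(1))
```

```text
248 [53, 51, 48, 53, 41, 51, 89, 204, 215, 211, 213, 192, 132, 84, 79, 98, 152, 200, 213, 212, 209, 191, 143, 90, 70, 72, 75, 78, 77, 72, 73, 79]
262 [52, 56, 54, 57, 45, 47, 88, 204, 217, 210, 208, 204, 208, 209, 208, 210, 209, 212, 208, 210, 212, 201, 156, 93, 74, 72, 72, 76, 78, 74, 75, 76]
276 [52, 51, 50, 48, 52, 43, 82, 197, 218, 211, 211, 208, 207, 212, 208, 210, 208, 209, 211, 208, 212, 204, 165, 96, 69, 74, 76, 77, 78, 75, 77, 70]
290 [26, 46, 47, 51, 47, 48, 70, 127, 147, 144, 145, 145, 151, 155, 154, 147, 145, 141, 139, 147, 148, 135, 92, 64, 71, 70, 66, 72, 74, 70, 70, 73]
303 [20, 50, 46, 44, 46, 42, 60, 119, 146, 151, 143, 152, 152, 157, 155, 153, 148, 143, 138, 141, 149, 146, 101, 54, 47, 50, 51, 50, 44, 53, 53, 54]
85 [53, 46, 51, 44, 53, 57, 72, 69, 69, 111, 155, 149, 145, 145, 144, 150, 145, 148, 145, 143, 147, 151, 145, 145, 151, 146, 148, 142, 144, 145, 150, 110, 63, 41, 62, 68, 75, 78, 74]
90 [46, 49, 51, 45, 48, 63, 68, 63, 64, 131, 148, 148, 141, 141, 147, 145, 141, 144, 145, 144, 149, 148, 142, 141, 148, 145, 139, 141, 144, 141, 142, 102, 43, 49, 69, 75, 72, 78, 74]
100 [54, 48, 54, 55, 53, 66, 71, 65, 102, 145, 149, 141, 139, 148, 148, 144, 148, 143, 143, 147, 150, 146, 145, 146, 151, 142, 140, 138, 142, 145, 117, 62, 43, 62, 99, 116, 113, 113, 107]
60 [113, 113, 115, 113, 114, 101, 78, 73, 81, 75, 77, 76, 77, 75, 76]
90 [112, 116, 119, 121, 117, 117, 98, 71, 76, 76, 80, 77, 72, 75, 80]
[80, 80, 76, 72, 75, 74, 108, 198, 211, 211, 210, 193, 98, 62, 73, 70] [42, 47, 85, 153, 152, 156, 148, 74, 40, 44, 47, 50, 48, 44]
sf [[0.4908, 0.0877], [0.5513, 0.0943]]
lf [[0.5588, 0.0846], [0.5816, 0.0869]]
(-0.068, 0) [[241.9  73.4]]
(-0.008, 0) [[306.   73.8]]
(0, -0.01) [[314.   84.9]]
(0.022, -0.01) [[337.   85.3]]
(-0.105, -0.02) [[206.   95.4]]
```

```bash
python3 -m creep '[[0.3,0,0.5,0,0.6],[0,0,0.6,0,0.6],[0,0,0.6,0,0.6],[0,0,0.6,0,0.6],[0,0,0.6,0,0.6],[0,0,0.4,0,0.6],[0,0,0.2,0,0.6],[0,0,0.16,0,0.6],[0,0,0.1,0,0.6],[0,0,0,0,0.6],[0,0,0,0,0.6]]' 40
python3 -c "from h import *;delta(.5077,.010,.0065,.09)"
```

```text
time: 11.52
tool_pos: [0.5069, 0.0109, 0.0119]
tcp_rot: [2.118, 2.319, 0.001]
wrist_force: [-0.1, -0.0, -0.6]
width: 0.777
grip_force: 45.1
t 11.53 pos [0.5069 0.0109 0.0119] phi 0.0901 F [-0.1 -0.  -0.6] w 0.777 q6 -0.12 
 spin 0.0 tx -0.02 ty 0.01 tz 0.11
```

```bash
python3 -m creep '[[0,0,0.09,0,0.6],[0,0,0,0,0.6],[0,0,0,0,0.88],[0,0,0,0,0.88],[0,0,0,0,0.88],[0,0,-0.3,0,0.88],[0,0,-0.6,0,0.88],[-0.2,0,-0.3,0,0.8],[-0.5,0,0,0,0.6],[-0.6,0,0,0,0.5],[-0.56,0,0,0,0.5],[0,0,0,0,0.5],[0,0,0,0,0.5]]' 40
python3 -c "
from h import *
p=bot.read_camera('wrist');cv2.imwrite('pics/w5.png',p['pixels'][:,:,::-1])
r=bot.regions_of('backing',p)[0];t=topface(p,r['mask'],.021);b,i=boxfit(p,r['mask'],.14,.068,.009,.012,[t[0]/1e3,t[1]/1e3,np.radians(t[4])]);print(r['score'],b,i)
c=np.array([.5585,.0948]);k=.09
Ri=np.array([[np.cos(k),np.sin(k)],[-np.sin(k),np.cos(k)]]);print('in corner',(Ri@(b[:2]-c)*1000).round(1),'yaw',b[2]+np.pi/2-k)
s=bot.read_state();print((Ri@(s['tool_pos'][:2]-c)*1000).round(1));delta(*s['tool_pos'][:2],.0115,.09)"
```

```text
time: 13.15
tool_pos: [0.5145, -0.0818, 0.067]
tcp_rot: [-2.12, -2.318, -0.0]
wrist_force: [0.4, -1.1, -0.6]
width: 0.504
grip_force: 0.0
0.79 [ 0.5058  0.0116 -1.4807] 0.99
in corner [-60.  -78.1] yaw 9.632679489665619e-05
[ -59.7 -171.3]
t 13.25 pos [ 0.5144 -0.0812  0.0668] phi 0.0905 F [-0.4 -0.2  0.1] w 0.499 q6 -0.3 
 spin 0.0 tx 0.0 ty 0.0 tz 1.11
```

```bash
python3 -m creep '[[0,0,0.5,0,0.5],[0,0,0.4,0,0.5],[0,0,0.16,0,0.5],[0,0,0,0,0.5],[0,0,0,0,0.5]]' 40
python3 -m creep '[[0.1,0,0,0,0.5],[0.1,0,0,0,0.5],[0.08,0,0,0,0.5],[0.06,0,0,0,0.5],[0.02,0,0,0,0.5],[0,0,0,0,0.5]]' 40
```

```text
time: 13.88
tool_pos: [0.5154, -0.0817, 0.0146]
tcp_rot: [2.118, 2.319, 0.001]
wrist_force: [-0.7, -0.8, -0.2]
width: 0.498
grip_force: 0.0
time: 14.62
tool_pos: [0.5129, -0.0636, 0.0137]
tcp_rot: [-2.119, -2.319, 0.0]
wrist_force: [0.6, -0.1, -0.9]
width: 0.502
grip_force: 0.0
```

```bash
python3 -m creep '[[0.02,0,0,0,0.5],[0.02,0,0,0,0.5],[0,0,0,0,0.5]]' 40
python3 -m creep '[[0.02,0,0,0,0.5],[0.02,0,0,0,0.5],[0,0,0,0,0.5]]' 40
python3 -m creep '[[0.02,0,0,0,0.5],[0.02,0,0,0,0.5],[0,0,0,0,0.5]]' 40
```

```text
time: 15.0
tool_pos: [0.5127, -0.0617, 0.0137]
tcp_rot: [-2.119, -2.319, 0.0]
wrist_force: [0.0, 0.7, -1.0]
width: 0.499
grip_force: 0.1
time: 15.38
tool_pos: [0.5126, -0.0606, 0.0138]
tcp_rot: [2.118, 2.319, -0.002]
wrist_force: [-0.2, -6.5, -0.5]
width: 0.497
grip_force: 2.5
time: 15.75
tool_pos: [0.5127, -0.0604, 0.0141]
tcp_rot: [2.115, 2.318, -0.004]
wrist_force: [-1.2, -13.2, 0.4]
width: 0.495
grip_force: 6.2
```

```bash
python3 -m creep '[[-0.2,0,0,0,0.5],[0,-0.3,-0.6,0,0.5],[0.5,-0.5,-0.6,0,0.7],[0.5,-0.34,0,0,0.7],[0.5,0,0,0,0.7],[0.3,0,0,-1,0.7],[0,0,0,-1,0.7],[0,0,0,-1,0.7],[0,0,0,-1,0.7],[0,0,0,-1,0.7],[0,0,0,-1,0.7],[0,0,0,-1,0.7],[0,0,0,-1,0.7],[0,0,0,-1,0.7],[0,0,0,-1,0.7],[0,0,0,-1,0.7],[0,0,0,-1,0.7],[0,0,0,-1,0.7],[0,0,0,-1,0.7],[0,0,0,-1,0.7]]' 40
python3 -m creep '[[0,0,0,-0.7,0.7],[0,0,0,0,0.7],[0,0,0,0,0.7]]' 40
cat >> h.py <<'E'
C=np.array([.5585,.0948]);KY=.09
Rj=np.array([[np.cos(KY),-np.sin(KY)],[np.sin(KY),np.cos(KY)]])
def tocorner(xy):return ((np.asarray(xy)-C)@Rj*1000).round(1)
def fromcorner(x,y):return C+Rj@np.array([x,y])/1000
def find(n,L,W,H,z0,camname="wrist"):
    p=bot.read_camera(camname);r=bot.regions_of(n,p)
    if not r:print(n,"none");return p
    r=r[0];t=topface(p,r["mask"],z0+H);b,i=boxfit(p,r["mask"],L,W,H,z0,[t[0]/1e3,t[1]/1e3,np.radians(t[4])])
    print(n,camname,round(r["score"],2),b,i,"corner frame",tocorner(b[:2]),"yaw",round((b[2]+np.pi/2-KY+1.57)%np.pi-1.57,3));return p
E
python3 -c "
from h import *
find('backing',.14,.068,.009,.012)
s=bot.read_state();print(tocorner(s['tool_pos'][:2]))
delta(*fromcorner(-117,-70),.0105,.09+np.pi/2)"
```

```text
time: 18.25
tool_pos: [0.4484, 0.0171, 0.0738]
tcp_rot: [0.035, -3.141, -0.002]
wrist_force: [0.3, -0.3, -0.7]
width: 0.704
grip_force: 0.0
time: 18.62
tool_pos: [0.4485, 0.0169, 0.0738]
tcp_rot: [0.138, -3.139, -0.001]
wrist_force: [0.2, 0.2, -0.2]
width: 0.704
grip_force: 0.0
backing wrist 0.83 [ 0.5063  0.0199 -1.4814] 0.691 corner frame [-58.7 -69.9] yaw -0.001
[-116.6  -67.8]
t 18.73 pos [0.4485 0.0168 0.0738] phi 1.6592 F [ 0.4  0.4 -1. ] w 0.698 q6 -1.68 
 spin -0.02 tx 0.01 ty -0.04 tz 1.27
```

```bash
python3 -m creep '[[0,0,0.5,0,0.7],[0,0,0.5,0,0.7],[0,0,0.17,0,0.7],[0,0,0.08,0,0.7],[0,0,0,0,0.7]]' 40
python3 -m creep '[[-0.1,0,0,0,0.7],[-0.1,0,0,0,0.7],[-0.08,0,0,0,0.7],[-0.08,0,0,0,0.7],[-0.08,0,0,0,0.7],[-0.08,0,0,0,0.7],[-0.08,0,0,0,0.7],[-0.08,0,0,0,0.7],[-0.02,0,0,0,0.7],[0,0,0,0,0.7]]' 40
python3 -c "
from h import *
s=bot.read_state();print(tocorner(s['tool_pos'][:2]))"
```

```text
time: 19.35
tool_pos: [0.449, 0.0167, 0.0117]
tcp_rot: [-0.14, 3.138, -0.0]
wrist_force: [-0.4, 0.4, 0.6]
width: 0.702
grip_force: 0.0
time: 20.6
tool_pos: [0.4836, 0.0199, 0.0113]
tcp_rot: [-0.14, 3.138, 0.0]
wrist_force: [0.3, 0.1, 0.2]
width: 0.7
grip_force: 0.0
[-81.3 -67.9]
```

```bash
python3 -m creep '[[-0.02,0,0,0,0.7],[-0.02,0,0,0,0.7],[0,0,0,0,0.7]]' 40
python3 -m creep '[[-0.02,0,0,0,0.7],[-0.02,0,0,0,0.7],[0,0,0,0,0.7]]' 40
```

```text
time: 20.98
tool_pos: [0.4854, 0.02, 0.0113]
tcp_rot: [-0.14, 3.138, 0.0]
wrist_force: [-0.7, 0.1, -0.3]
width: 0.699
grip_force: 0.1
time: 21.35
tool_pos: [0.4859, 0.0202, 0.011]
tcp_rot: [0.14, -3.135, -0.0]
wrist_force: [-4.4, -0.3, 4.5]
width: 0.698
grip_force: 2.5
```

```bash
python3 -m creep '[[-0.03,0,0,0,0.7],[-0.02,0,0,0,0.7],[0,0,0,0,0.7]]' 40
python3 -m creep '[[0.2,0,0,0,0.7],[0.1,0,-0.8,0,0.7],[0,0,-0.9,1,0.7],[0,0,-0.9,1,0.9],[0,0,0,1,0.9],[0,0,0,1,0.9],[0,0,0,1,0.9],[0,0,0,1,0.9],[0,0,0,1,0.9],[0,0,0,1,0.9],[0,0,0,1,0.9],[0,0,0,1,0.9],[0,0,0,1,0.9],[0,0,0,1,0.9],[0,0,0,1,0.9],[0,0,0,0.76,0.9],[0,0,0,0,0.9]]' 40
python3 -c "
from h import *
p=find('backing',.14,.068,.009,.012);cv2.imwrite('pics/w6.png',p['pixels'][:,:,::-1])
delta(.639,-.209,.15,.283)"
```

```text
time: 21.72
tool_pos: [0.486, 0.0202, 0.0104]
tcp_rot: [0.14, -3.13, 0.0]
wrist_force: [-10.3, -1.2, 8.1]
width: 0.698
grip_force: 5.1
time: 23.85
tool_pos: [0.4753, 0.0191, 0.1414]
tcp_rot: [1.883, 2.513, 0.001]
wrist_force: [-0.7, 0.3, 0.4]
width: 0.903
grip_force: 0.0
backing wrist 0.92 [ 0.5309  0.0219 -1.4865] 0.982 corner frame [-34.  -70.1] yaw -0.006
t 23.95 pos [0.4751 0.0191 0.1414] phi 0.2854 F [-0.9  0.3 -0.8] w 0.898 q6 -0.3 
 spin 0.02 tx -5.3 ty 1.87 tz -0.17
```

```bash
python3 -m creep '[[-0.8,0.3,0,0,0.9],[-0.8,0.3,0,0,0.9],[-0.8,0.3,0,0,0.9],[-0.8,0.3,0,0,0.9],[-0.8,0.3,0,0,0.9],[-0.8,0.3,0,0,0.9],[-0.5,0.1,0,0,0.9],[0,0,0,0,0.9],[0,0,0,0,0.9]]' 40
python3 -c "
from h import *
p=find('plate',.12,.064,.006,0);cv2.imwrite('pics/w7.png',p['pixels'][:,:,::-1])
delta(.639,-.209,.02,.283)"
```

```text
time: 25.08
tool_pos: [0.6398, -0.2081, 0.1408]
tcp_rot: [-1.884, -2.513, -0.0]
wrist_force: [-0.0, 0.5, 0.6]
width: 0.899
grip_force: 0.0
plate wrist 0.69 [ 0.6387 -0.2087 -1.2791] 0.984 corner frame [  52.6 -309.5] yaw 0.202
t 25.18 pos [ 0.6398 -0.2076  0.1411] phi 0.285 F [ 0.3 -0.1 -0.5] w 0.895 q6 -0.64 
 spin 0.02 tx -0.02 ty -0.02 tz 2.42
```

```bash
python3 -m creep '[[-0.02,-0.02,0.6,-0.07,0.88],[0,0,0.7,0,0.88],[0,0,0.6,0,0.88],[0,0,0.5,0,0.88],[0,0,0.3,0,0.88],[0,0,0.13,0,0.88],[0,0,0.05,0,0.88],[0,0,0,0,0.88],[0,0,0,0,0.88]]' 40
python3 -c "
from h import *
delta(.639,-.209,-.005,.2917)"
```

```text
time: 26.3
tool_pos: [0.6404, -0.2102, -0.0017]
tcp_rot: [1.875, 2.519, 0.001]
wrist_force: [0.5, 0.0, 0.0]
width: 0.879
grip_force: 0.0
t 26.3 pos [ 0.6404 -0.2102 -0.0017] phi 0.291 F [0.5 0.  0. ] w 0.879 q6 -0.65 
 spin -0.01 tx 0.03 ty -0.02 tz 0.07
```

```bash
python3 -m creep '[[0.02,-0.02,0.07,0,0.88],[0,0,0,0,0.88],[0,0,0,0,0.6],[0,0,0,0,0.6],[0,0,0,0,0.6],[0,0,0,0,0.6],[0,0,0,0,0.6]]' 40
```

```text
time: 27.18
tool_pos: [0.6391, -0.2095, -0.0055]
tcp_rot: [1.875, 2.519, 0.001]
wrist_force: [0.0, 0.7, 5.3]
width: 0.729
grip_force: 47.7
```

```bash
python3 -m creep '[[0,0,-0.3,0,0.6],[0,0,-0.7,0,0.6],[0,0,-0.8,0,0.6],[0,0,-0.8,1,0.6],[0,0,-0.4,1,0.6],[0,0,0,0,0.6],[0,0,0,0,0.6]]' 40
python3 -c "
from h import *
delta(*fromcorner(-55,-72),.021,.09)"
```

```text
time: 28.05
tool_pos: [0.6372, -0.2088, 0.1423]
tcp_rot: [-2.115, -2.32, 0.002]
wrist_force: [0.3, -0.0, -1.4]
width: 0.732
grip_force: 44.4
t 28.05 pos [ 0.6372 -0.2088  0.1423] phi 0.0926 F [ 0.3 -0.  -1.4] w 0.732 q6 -0.45 
 spin 0.03 tx 4.75 ty -2.12 tz 2.43
```

```bash
python3 -m creep '[[0.6,-0.3,0,0.03,0.6],[0.7,-0.3,0,0,0.6],[0.7,-0.3,0,0,0.6],[0.7,-0.3,0,0,0.6],[0.7,-0.3,0,0,0.6],[0.7,-0.3,0,0,0.6],[0.6,-0.3,0,0,0.6],[0.05,-0.02,0,0,0.6],[0,0,0,0,0.6],[0,0,0,0,0.6]]' 40
python3 -c "
from h import *
delta(*fromcorner(-55,-72),.021,.09)"
```

```text
time: 29.3
tool_pos: [0.5122, 0.0172, 0.1434]
tcp_rot: [-2.122, -2.316, 0.001]
wrist_force: [-0.2, 0.0, -1.8]
width: 0.733
grip_force: 44.4
t 29.3 pos [0.5122 0.0172 0.1434] phi 0.0875 F [-0.2  0.  -1.8] w 0.733 q6 -0.1 
 spin -0.02 tx 0.02 ty -0.04 tz 2.45
```

```bash
python3 -m creep '[[0.02,-0.04,0.5,-0.02,0.6],[0,0,0.6,0,0.6],[0,0,0.5,0,0.6],[0,0,0.4,0,0.6],[0,0,0.3,0,0.6],[0,0,0.13,0,0.6],[0,0,0.05,0,0.6],[0,0,0,0,0.6],[0,0,0,0,0.6]]' 40
python3 -c "
from h import *
delta(*fromcorner(-55,-72),.016,.09)"
```

```text
time: 30.42
tool_pos: [0.5105, 0.0188, 0.0205]
tcp_rot: [2.118, 2.318, 0.002]
wrist_force: [-0.4, -0.2, -1.3]
width: 0.73
grip_force: 44.4
t 30.43 pos [0.5105 0.0188 0.0205] phi 0.09 F [-0.4 -0.2 -1.3] w 0.73 q6 -0.1 
 spin 0.0 tx -0.01 ty -0.01 tz 0.09
```

```bash
python3 -m creep '[[0,0,0.09,0,0.6],[0,0,0,0,0.6],[0,0,0,0,0.82],[0,0,0,0,0.82],[0,0,0,0,0.82],[0,0,-0.3,0,0.82],[0,0,-0.5,0,0.82],[-0.2,0,-0.2,0,0.7],[-0.5,0,0,0,0.6],[-0.5,0,0,0,0.5],[-0.48,0,0,0,0.5],[0,0,0,0,0.5],[0,0,0,0,0.5]]' 40
python3 -c "
from h import *
p=find('plate',.12,.064,.006,.021);cv2.imwrite('pics/w8.png',p['pixels'][:,:,::-1])
s=bot.read_state();print(tocorner(s['tool_pos'][:2]));delta(*fromcorner(-55,-155),.022,.09)"
```

```text
time: 32.05
tool_pos: [0.5171, -0.0649, 0.0653]
tcp_rot: [-2.12, -2.318, -0.0]
wrist_force: [0.1, 0.2, 0.2]
width: 0.501
grip_force: 0.0
plate wrist 0.69 [ 0.5097  0.0194 -1.4797] 0.989 corner frame [-55.4 -70.7] yaw 0.001
[ -55.5 -154.8]
t 32.15 pos [ 0.5171 -0.0643  0.0652] phi 0.0904 F [0.  0.3 0.7] w 0.5 q6 -0.26 
 spin 0.0 tx -0.0 ty 0.01 tz 0.86
```

View pics/w8.png

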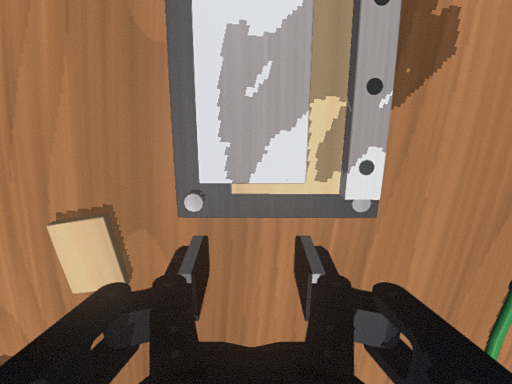

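```bash
python3 -m creep '[[0,0,0.4,0,0.5],[0,0,0.3,0,0.5],[0,0,0.16,0,0.5],[0,0,0,0,0.5],[0,0,0,0,0.5]]' 40
python3 -m creep '[[0.12,0,0,0,0.5],[0.1,0,0,0,0.5],[0.08,0,0,0,0.5],[0.08,0,0,0,0.5],[0.05,0,0,0,0.5],[0,0,0,0,0.5]]' 40
python3 -c "
from h import *
s=bot.read_state();print(tocorner(s['tool_pos'][:2]))"
```

```text
time: 32.78
tool_pos: [0.5178, -0.0649, 0.0226]
tcp_rot: [2.119, 2.319, 0.001]
wrist_force: [-0.3, -0.2, 0.2]
width: 0.499
grip_force: 0.0
time: 33.52
tool_pos: [0.5156, -0.0432, 0.0225]
tcp_rot: [2.119, 2.319, 0.001]
wrist_force: [1.0, 0.6, 1.6]
width: 0.498
grip_force: 0.5
[ -55.1 -133.6]
```

```bash
python3 -m creep '[[0.03,0,0,0,0.5],[0.03,0,0,0,0.5],[0,0,0,0,0.5]]' 40
python3 -m creep '[[0.02,0,0,0,0.5],[0.02,0,0,0,0.5],[0,0,0,0,0.5]]' 40
```

```text
time: 33.9
tool_pos: [0.5154, -0.0405, 0.0224]
tcp_rot: [2.119, 2.319, 0.0]
wrist_force: [1.0, -1.0, 1.7]
width: 0.503
grip_force: 1.2
time: 34.28
tool_pos: [0.5153, -0.0395, 0.0225]
tcp_rot: [2.117, 2.319, -0.001]
wrist_force: [-1.3, -5.2, 2.0]
width: 0.497
grip_force: 2.9
```

```bash
python3 -m creep '[[0.03,0,0,0,0.5],[0,0,0,0,0.5],[-0.2,0,0,0,0.5],[0,-0.3,-0.6,0,0.5],[0.4,-0.5,-0.5,0,0.7],[0.4,-0.3,0,-1,0.7],[0.4,0,0,-1,0.7],[0.3,0,0,-1,0.7],[0,0,0,-1,0.7],[0,0,0,-1,0.7],[0,0,0,-1,0.7],[0,0,0,-1,0.7],[0,0,0,-1,0.7],[0,0,0,-1,0.7],[0,0,0,-1,0.7],[0,0,0,-1,0.7],[0,0,0,-1,0.7],[0,0,0,-1,0.7],[0,0,0,-1,0.7],[0,0,0,-1,0.7]]' 40
python3 -m creep '[[0,0,0,-0.7,0.7],[0,0,0,0,0.7],[0,0,0,0,0.7]]' 40
python3 -c "
from h import *
s=bot.read_state();print(tocorner(s['tool_pos'][:2]));delta(*fromcorner(-112,-60),.019,.09+np.pi/2)"
```

```text
time: 36.78
tool_pos: [0.4485, 0.0223, 0.0767]
tcp_rot: [0.035, -3.14, -0.002]
wrist_force: [-0.6, 0.7, 0.4]
width: 0.699
grip_force: 0.0
time: 37.15
tool_pos: [0.4489, 0.0221, 0.077]
tcp_rot: [0.138, -3.138, -0.001]
wrist_force: [0.3, 0.7, 0.2]
width: 0.697
grip_force: 0.0
[-115.7  -62.5]
t 37.15 pos [0.4489 0.0221 0.077 ] phi 1.6588 F [0.3 0.7 0.2] w 0.697 q6 -1.67 
 spin -0.02 tx -0.07 ty 0.05 tz 1.16
```

```bash
python3 -m creep '[[-0.02,0.05,0.5,0,0.7],[0,0,0.4,0,0.7],[0,0,0.17,0,0.7],[0,0,0.1,0,0.7],[0,0,0,0,0.7],[0,0,0,0,0.7]]' 40
python3 -m creep '[[-0.12,0,0,0,0.7],[-0.12,0,0,0,0.7],[-0.1,0,0,0,0.7],[-0.1,0,0,0,0.7],[-0.08,0,0,0,0.7],[-0.08,0,0,0,0.7],[-0.06,0,0,0,0.7],[-0.04,0,0,0,0.7],[0,0,0,0,0.7]]' 40
python3 -c "
from h import *
s=bot.read_state();print(tocorner(s['tool_pos'][:2]))"
```

```text
time: 37.9
tool_pos: [0.4507, 0.0245, 0.0194]
tcp_rot: [-0.14, 3.137, -0.0]
wrist_force: [0.2, 0.0, -0.1]
width: 0.701
grip_force: 0.0
time: 39.02
tool_pos: [0.4854, 0.0278, 0.0189]
tcp_rot: [-0.14, 3.138, 0.0]
wrist_force: [1.1, -0.2, 0.4]
width: 0.697
grip_force: 0.0
[-78.8 -60.2]
```

```bash
python3 -m creep '[[-0.04,0,0,0,0.7],[-0.04,0,0,0,0.7],[0,0,0,0,0.7]]' 40
python3 -m creep '[[-0.02,0,0,0,0.7],[-0.02,0,0,0,0.7],[0,0,0,0,0.7]]' 40
```

```text
time: 39.4
tool_pos: [0.4891, 0.0281, 0.0188]
tcp_rot: [-0.14, 3.138, 0.0]
wrist_force: [-0.1, -0.1, -0.1]
width: 0.698
grip_force: 0.2
time: 39.78
tool_pos: [0.4894, 0.0282, 0.0185]
tcp_rot: [0.14, -3.135, -0.0]
wrist_force: [-5.7, -0.2, 4.7]
width: 0.704
grip_force: 2.7
```

```bash
python3 -m creep '[[-0.03,0,0,0,0.7],[0,0,0,0,0.7],[0.2,0,0,0,0.7],[0.3,0,-0.6,0,0.5],[0.3,0,-0.8,0,0.3],[0.3,0,-0.8,0,0],[0,0,-0.8,0,0],[0,0,0,0,0],[0,0,0,0,0]]' 40
python3 -c "
from h import *
p=find('plate',.12,.064,.006,.021);find('backing',.14,.068,.009,.012);find('plate',.12,.064,.006,.021,'top')
a=p['pixels'][:,:,::-1];cv2.imwrite('pics/w9.png',a)
h=fromcorner(-32,78+55);print('handle r~90 world',h);delta(*h,.2,.09)"
```

```text
time: 40.9
tool_pos: [0.4376, 0.0234, 0.1685]
tcp_rot: [-0.14, 3.138, -0.0]
wrist_force: [0.2, -0.7, -0.8]
width: 0.001
grip_force: 0.0
plate wrist 0.63 [0.5574 0.0694 0.0926] 0.19 corner frame [ -3.4 -25.2] yaw -1.568
backing wrist 0.86 [ 0.5315  0.0211 -1.4905] 0.178 corner frame [-33.5 -71. ] yaw -0.01
plate none
handle r~90 world [0.51467567 0.2243856 ]
t 41.2 pos [0.4369 0.0234 0.1676] phi 1.66 F [ 0.7 -0.3 -0.7] w -0.003 q6 -1.66 
 spin 15.7 tx 3.86 ty 1.91 tz -0.65
```

View pics/w9.png

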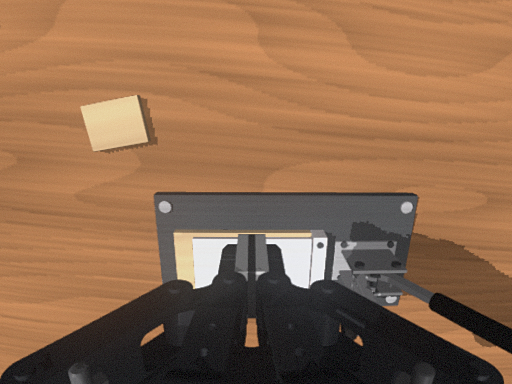

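```bash
python3 -c "
from h import *
delta(*fromcorner(-32,92),.145,1.66)"
```

```text
t 41.2 pos [0.4369 0.0234 0.1676] phi 1.66 F [ 0.7 -0.3 -0.7] w -0.003 q6 -1.66 
 spin -0.0 tx -1.91 ty 3.04 tz 0.45
```

```bash
python3 -m creep '[[-0.3,0.5,0,0,0],[-0.4,0.6,0,0,0],[-0.4,0.6,0,0,0],[-0.4,0.6,0,0,0],[-0.4,0.6,0,0,0],[-0.01,0.14,0.25,0,0],[0,0,0.2,0,0],[0,0,0,0,0],[0,0,0,0,0]]' 40
python3 -c "
from h import *
delta(*fromcorner(-32,105),.1303,1.66)
p=bot.read_camera('side');a=p['pixels'][150:300,180:330,::-1];b=bot.read_camera('wrist')['pixels'][:,:,::-1]
cv2.imwrite('pics/w10.png',np.hstack([cv2.resize(a,(384,384),interpolation=2),b[:,100:500]]))"
```

```text
time: 42.32
tool_pos: [0.5187, 0.1824, 0.1461]
tcp_rot: [0.139, -3.138, 0.001]
wrist_force: [0.1, -0.9, 0.1]
width: 0.0
grip_force: 0.0
t 42.33 pos [0.5187 0.1824 0.1461] phi 1.659 F [ 0.1 -0.9  0.1] w 0.0 q6 -1.37 
 spin -0.01 tx 0.01 ty 0.28 tz 0.32
```

View pics/w10.png

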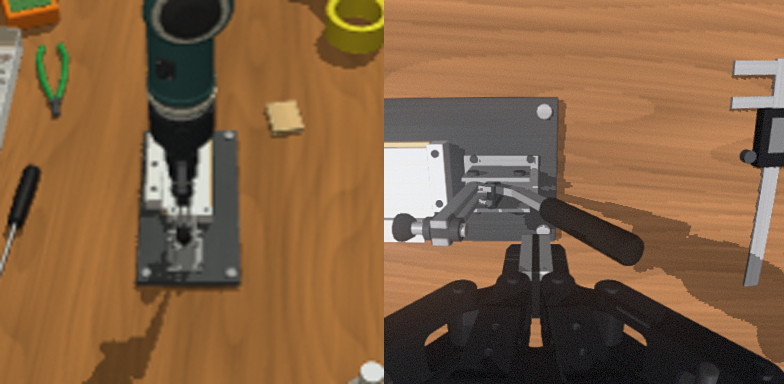

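```bash
python3 -m creep '[[0,0.1,0.12,0,0],[0,0.1,0.1,0,0],[0,0.08,0.1,0,0],[0,0.15,0.1,0,0],[0,0.15,0.1,0,0],[0,0,0,0,0]]' 40
python3 -m creep '[[0,0.13,0.12,0,0],[0,0.13,0.13,0,0],[0,0,0,0,0]]' 40
```

```text
time: 43.18
tool_pos: [0.5161, 0.2128, 0.1196]
tcp_rot: [0.142, -3.137, 0.0]
wrist_force: [0.2, -0.5, 0.1]
width: -0.0
grip_force: 0.0
time: 43.55
tool_pos: [0.5147, 0.2254, 0.1069]
tcp_rot: [0.141, -3.137, 0.001]
wrist_force: [0.5, -0.4, -0.7]
width: 0.003
grip_force: 0.0
```

```bash
python3 -m creep '[[0,0.1,0.15,0,0],[0,0.1,0.15,0,0],[0,0,0,0,0]]' 40
python3 -m creep '[[0,0.07,0.16,0,0],[0,0.07,0.17,0,0],[0,0,0,0,0]]' 40
python3 -c "
from h import *
delta(*fromcorner(-32,153.5),.0585,1.66)"
```

```text
time: 43.92
tool_pos: [0.5137, 0.2352, 0.0917]
tcp_rot: [0.141, -3.137, 0.001]
wrist_force: [-0.2, 0.2, 0.1]
width: -0.002
grip_force: 0.0
time: 44.3
tool_pos: [0.5134, 0.2421, 0.0753]
tcp_rot: [0.14, -3.137, 0.001]
wrist_force: [-0.4, 0.0, -0.6]
width: 0.004
grip_force: 0.0
t 44.3 pos [0.5134 0.2421 0.0753] phi 1.6603 F [-0.4  0.  -0.6] w 0.004 q6 -1.26 
 spin 0.0 tx 0.01 ty 0.05 tz 0.34
```

```bash
python3 -c "
from h import *
p=bot.read_camera('wrist');cv2.imwrite('pics/w11.png',p['pixels'][:,:,::-1])
for n in('handle_grip','clamp_handle','clamp_foot'):
  for r in bot.regions_of(n,p)[:2]:
    m=np.argwhere(r['mask']);print(n,round(r['score'],2),np.round(r['bbox']),m.mean(0)[::-1].round())
for a in(1,.8,.6,.4,.2,0):
  X=[[*fromcorner(-32,78+r*np.cos(a)),.05+r*np.sin(a)/1000] for r in(40,80,118)];print(a,proj(p,X).round().tolist())
s=bot.read_state();print('tip',proj(p,[s['tool_pos']]).round())
"
```

```text
handle_grip 0.85 [ 39. 218. 336. 267.] [201. 238.]
handle_grip 0.62 [  0. 169.  41. 257.] [ 13. 210.]
clamp_handle 0.67 [  1. 100. 336. 286.] [117. 195.]
clamp_handle 0.59 [ 42. 215. 336. 265.] [200. 238.]
1 [[146.0, 257.0], [174.0, 301.0], [220.0, 370.0]]
0.8 [[161.0, 253.0], [210.0, 286.0], [280.0, 334.0]]
0.6 [[174.0, 247.0], [236.0, 271.0], [315.0, 300.0]]
0.4 [[184.0, 241.0], [253.0, 255.0], [332.0, 271.0]]
0.2 [[191.0, 235.0], [262.0, 241.0], [335.0, 248.0]]
0 [[195.0, 229.0], [264.0, 229.0], [329.0, 229.0]]
tip [[251. 252.]]
```

```bash
python3 -m creep '[[0,0.04,0.15,0,0],[0,0.03,0.15,0,0],[0,0,0.04,0,0],[0,0,0,0,0]]' 40
python3 -m creep '[[0,0,0.03,0,0],[0,0,0.03,0,0],[0,0,0,0,0]]' 40
```

```text
time: 45.0
tool_pos: [0.5134, 0.2457, 0.0593]
tcp_rot: [0.14, -3.138, 0.0]
wrist_force: [-1.6, 1.0, 4.8]
width: 0.007
grip_force: 1.9
time: 45.38
tool_pos: [0.5136, 0.2458, 0.0588]
tcp_rot: [0.14, -3.138, -0.0]
wrist_force: [-7.5, -1.7, 18.7]
width: 0.002
grip_force: 9.4
```

```bash
python3 -m creep '[[0,0,-0.1,0,0],[0,0,-0.5,0,0],[0,0,-0.8,0,0],[0.5,0,-0.8,0,0],[0.8,0,-0.5,0,0],[0.8,0,0,0,0],[0,0,0,0,0]]' 40
python3 -c "
from h import *
p=bot.read_camera('wrist')
for n in('handle_grip','clamp_foot'):
  for r in bot.regions_of(n,p)[:1]:print(n,round(r['score'],2),np.round(r['bbox']))
for a in(.2,0):
  X=[[*fromcorner(-32,78+r*np.cos(a)),.05+r*np.sin(a)/1000] for r in(40,80,118)];print(a,proj(p,X).round().tolist())
print('foot exp',proj(p,[[*fromcorner(-32,-29),.027]]).round())
q=bot.read_camera('side');b=q['pixels'][185:275,215:290,::-1]
cv2.imwrite('pics/w12.png',np.hstack([cv2.resize(b,(320,384),interpolation=2),p['pixels'][:,:470,::-1]]))"
```

```text
time: 46.25
tool_pos: [0.4066, 0.2357, 0.1907]
tcp_rot: [0.142, -3.137, 0.001]
wrist_force: [0.8, 0.2, -0.2]
width: 0.0
grip_force: 0.0
handle_grip 0.59 [129. 272. 294. 296.]
clamp_foot 0.34 [  0. 196. 294. 310.]
0.2 [[215.0, 282.0], [254.0, 287.0], [292.0, 291.0]]
0 [[216.0, 278.0], [255.0, 278.0], [291.0, 278.0]]
foot exp [[ 89. 264.]]
```

View pics/w12.png

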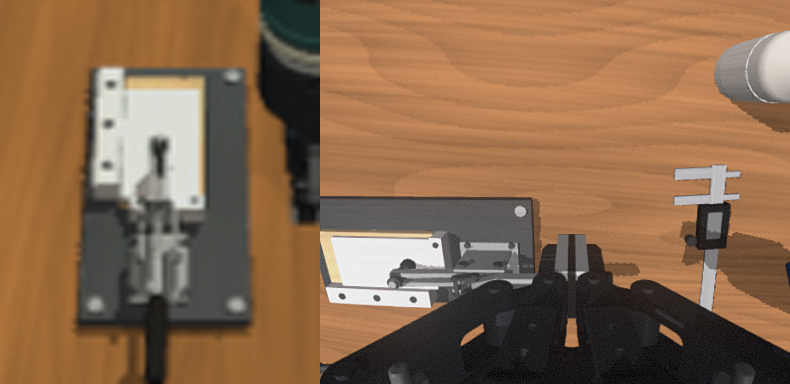

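```bash
python3 -c "
from workcell import bot
print(bot.finish_job())"
```

```text
the job is handed in; nothing more can be done
None
```

The job is handed in at about 46 s of the 72 s allowed: the board and the plate on top of it are pushed tight into the jig's corner, the clamp handle is pressed to its stop with the foot on the plate, and the robot is clear. I confirmed this from camera views and the contact forces; the handle took about 19 N at its stop, above the suggested 5 to 10 N. I did not check each bystander individually.

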